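# Energise the practice lamp circuit

## Task

On the wiring-class bench, switch on the supply and then the lamp: first throw the lever of the main isolator (the grey steel box with the long crossbar lever) away over its centre to its other side until it snaps home, then do the same with the small toggle beside the lamp bulb. The identical toggle beside the socket outlet must stay as it is.

Things in the scene. Friction and masses are not known exactly. Their poses are not given: they have to be found in the camera images.
- isolator_unit: Main isolator, grey steel box 110 (x) x 130 (y) x 40 high, mm, fixed. Origin: underside centre, on the bench; z up, +x away from the robot (yaw within 0.45 rad). Its lever swings in the x-z plane about a hinge at x 0, y 0, z 50 (boss top z 58): bar 10 x 16, black crossbar 18 thick, 44 long along y, centred 58 from the hinge; crossbar top at z 110 at the start, 117 upright.
- isolator (a joint): Isolator lever, hinge along its unit's y, rad: 0 = as found, leaning 0.5 rad to its unit's -x side; 0.5 = upright, the snap-over centre; 1.0 = fully over, leaning 0.5 rad to the +x side, at its stop. A spring resists up to upright, then snaps it on over. Starts at about 6 N, 40 mm from the hinge.
- lamp_unit: Plywood base 110 (x) x 130 (y) x 18 high, mm, fixed. Origin: underside centre, on the bench; z up, +x away from the robot (yaw within 0.45 rad). At y +32 a lampholder and round bulb 46 wide, top z 91. At y -35 a white switch block 50 x 44, top z 34, collar to z 41; its round steel toggle (9 to 15 thick, 50 long) swings in the x-z plane about a hinge at x 0, z 34; end at z 78 at the start.
- lamp_toggle (a joint): Toggle of the lamp unit, hinge along its unit's y, rad: 0 = as found, leaning 0.5 rad to its unit's -x side; 0.5 = upright, the snap-over centre; 1.0 = fully over, leaning 0.5 rad to the +x side, at its stop. A spring resists up to upright, then snaps it on over. Starts at about 4 N, 35 mm from the hinge.
- socket_toggle (a joint): Toggle of the socket unit: same base and toggle as the lamp unit, but with a white slotted socket outlet (70 x 52 mm, top at z 42 mm) in place of the lamp. Leave alone. Values as for the lamp's toggle: 0 = as found. The three units stand left, middle and right in any order.

How it is judged:
On the way, in this order (a step that is already met when the one before it is completed fails the run):
1. the isolator lever is over, the lamp's toggle still as found (value of joint isolator above 0.85 rad and value of joint lamp_toggle below 0.3 rad), for 0.1 s.
2. then the lamp's toggle is over (value of joint each of lamp_toggle, isolator above 0.85 rad), for 0.1 s.
At the end, for the whole second after the job is handed in: The isolator lever and the lamp's toggle both lie fully over on their other side (joint above 0.85 of 1.0 rad), at rest; the socket unit's toggle is still as found (joint below 0.3 rad) (all of step 2 and value of joint socket_toggle below 0.3 rad and velocity of joint isolator between -0.1 and 0.1 rad/s and velocity of joint lamp_toggle between -0.1 and 0.1 rad/s and velocity of joint socket_toggle between -0.1 and 0.1 rad/s); the robot touches nothing.
It fails at once if the socket unit's toggle is pushed over centre (value of joint socket_toggle above 0.55 rad).
It also fails if it takes over 42 s, if anything falls off the work surface, if the arm or the gripper's body presses on something with over 40 N, if the wrist force passes 120 N, or if a joint passes its speed limit or range.

## Robot

A 6-joint arm with a two-finger parallel gripper is mounted at the origin on the work surface. World frame = base frame: x ahead of the robot, y to its left, z up, the work surface at z = 0. Lengths are in m, angles in rad, forces in N, time in s.
With the tool pointing down it reaches from about 0.35 to 0.725 m from the base axis. Payload 4.3 kg.
Tool frame: the origin (TCP) lies at the very end of the fingers, on their centre line; the grasp point (between the pads) lies 19 mm behind it; z points along the fingers, y is the line along which they close (so a half turn about z gives the same grasp; the last joint's range is limited). The gripper opens to 85 mm and grips with 20 to 120 N. Pads are 22 mm wide; open, the fingers measure 114 mm over their backs; the gripper's body (76 mm by 85 mm) begins 54 mm behind the grasp point. The pads swing forward as they close: fully open they stand 13 mm farther back than shut.
Start: joints at [1.024, 0.377, 0.081, 1.274, 0, 1.46], TCP at [0.243, 0.521, 0.231] pointing down, gripper open.
Joint ranges: [-2.72, 2.72], [-0.84, 1.66], [-1.02, 1.22], [-1.77, 2.12], [-1.37, 1.28], [-3.14, 3.14]. Speed limits (rad/s): [2.57, 2.57, 3.14, 3.14, 3.14, 3.14].

## Interface

Orientations are given as a rotation vector (axis times angle).
In Python, from bench import r gives the robot as it stands.
- The arm moves only by the tool step_hand, called after "Request:" as name([rows], argument=value, ...), one row to a line, values as JSON. Schema: {"type":"object","properties":{"deltas":{"type":"array","items":{"type":"array","prefixItems":[{"type":"array","items":{"type":"number"},"minItems":3,"maxItems":3},{"type":"array","items":{"type":"number"},"minItems":3,"maxItems":3},{"type":"number"}],"minItems":3,"maxItems":3},"minItems":1,"maxItems":5},"clamp_n":{"type":"number"},"only":{"type":"string"},"quiet":{"type":"boolean"},"lines":{"type":"string"}},"required":["deltas"],"additionalProperties":false}. deltas is a list of rows, 1 to 5 of them, each written [[rx, ry, rz], [dx, dy, dz], opening]: a rotation vector rx, ry, rz in rad, then dx, dy, dz in m, then the finger opening in m; each row is the pose to reach, as a shift and turn from the pose commanded when the call began, along the tool's axes at that moment; what a row does not reach only later rows make up. A row lasts 1/12 s, in which the tool goes at most 0.0417 m and 0.125 rad, less where a joint would pass 70% of its speed; a pose out of reach is approached as far as the arm can. The fingers move at their own pace and stop on an object; clamp_n is the grip in N (left out, the last holds). Time passes only in rows, so rows that do not move let the fingers close. The tool returns the time, the measured TCP pose, the force, the opening and the grip force at its end. only (a regular expression) keeps the lines of the reply that match it, lines (a string "A,B") keeps lines A to B, and quiet returns only ok. Input that does not fit is refused with a message, and nothing moves.
- r.read_state(): the state, without advancing time (a new reading comes with each control period).
- r.snapshot(name): name is "scene" or "side" or "wrist"; returns (picture, depth): 400x640x3 uint8, red, green, blue; 400x640 float32, m along the optical axis (not along the pixel's ray), 0 where there is no reading.
- r.camera_info(name): a dict with "fov_y" (degrees; the focal length in pixels is half the picture's height over the tangent of half this angle, whatever the lens; pixels are square), "cx", "cy" (the principal point, pixels), "distortion" ([k1, k2, p1, p2, k3] as OpenCV has them; the pictures are not rectified), "cam_to_world" (4x4, takes a point from camera to world coordinates). Camera axes: x right, y up, looking along -z (the intrinsics and any distortion apply to the point x, -y, -z); pixel columns grow to the right and rows downward; lengths in m; the calibration is good to about 2 mm. A picture is of the moment at which its call begins: read the wrist's pose just before it. camera_info takes no time and is no camera call; for the wrist camera it gives the pose at the moment of the call.
- r.close_job(): hands the job in; it is judged then, once.
The state is a dict: "clock": time; "joint_positions": joint angles; "joint_vel": joint speeds; "joint_torque": joint torques, N m; "tool_pos": TCP position; "ee_rot": TCP orientation; "force": force on the tool from outside, world axes, zero at the start; "wrist_torque": the same for the moment, N m; "finger_gap": finger opening in m; "grasp_force": force on a finger pad.
Only numpy, scipy, OpenCV 4.12 (cv2) and the standard library are available. Lean on these libraries where they do the work, as an engineer would, in place of code of your own. Each camera call takes 0.05 s, during which the arm holds its last target. There are 200 camera calls.

## Working session

There is one attempt and no reset: what is moved stays moved. The work goes in short steps, Python scripts to look and compute and a tool call to move; the robot and the scene stay as the last step left them, time stands still between calls to the robot, and variables do not carry over. Pictures are saved under pics/ and viewed, at most 10 in all, crops included, and the job is handed in when it is done.

```bash
ls; mkdir -p pics
```

Run:
```python
from bench import r
import cv2,numpy as np,pickle
s=r.read_state();print({k:np.round(v,3) for k,v in s.items()})
d={}
for n in ["scene","side"]:
    i=r.camera_info(n);im,dep=r.snapshot(n);d[n]=(i,im,dep);cv2.imwrite(f"pics/{n}0.png",im[:,:,::-1]);print(n,i, (dep>0).mean())
pickle.dump(d,open("d0.pkl","wb"))
```

```text
bench.py
pics
{'clock': np.float64(0.0), 'joint_positions': array([ 1.024,  0.378,  0.08 ,  1.274, -0.   ,  1.461]), 'joint_vel': array([ 0.001,  0.002, -0.001,  0.001, -0.001, -0.002]), 'joint_torque': array([-2.0000e-03, -4.6360e+01,  2.6988e+01,  2.1000e-02, -0.0000e+00,
        0.0000e+00]), 'tool_pos': array([0.243, 0.52 , 0.23 ]), 'ee_rot': array([-6.810e-01, -3.066e+00,  3.000e-03]), 'force': array([ 0.894, -0.342, -0.368]), 'wrist_torque': array([ 0.003, -0.008, -0.03 ]), 'grasp_force': np.float64(0.0), 'finger_gap': np.float64(0.085)}
scene {'fov_y': 53.97101440662333, 'cx': 314.5476437740817, 'cy': 203.66770376691312, 'distortion': array([-0.05614504,  0.        ,  0.        ,  0.        ,  0.        ]), 'cam_to_world': array([[-0.84202889, -0.40155358,  0.36019727,  0.92054646],
       [ 0.53932976, -0.6136596 ,  0.57666741,  0.58232051],
       [-0.01052435,  0.67983573,  0.73328891,  0.83138372],
       [ 0.        ,  0.        ,  0.        ,  1.        ]])} 0.99601953125
side {'fov_y': 53.64756089685476, 'cx': 320.84996327181193, 'cy': 198.3585426158439, 'distortion': array([-0.01492911,  0.        ,  0.        ,  0.        ,  0.        ]), 'cam_to_world': array([[ 0.96370927,  0.21530737, -0.15782008,  0.38210043],
       [-0.26653071,  0.74275215, -0.61423174, -0.54610551],
       [-0.01502741,  0.63400472,  0.77318316,  0.72303868],
       [ 0.        ,  0.        ,  0.        ,  1.        ]])} 0.99560546875
```

View pics/scene0.png

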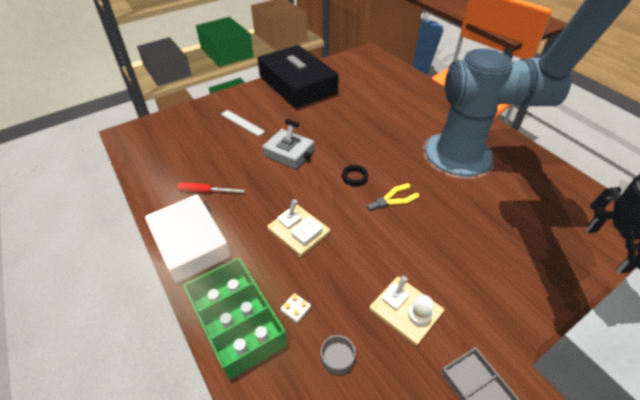

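View pics/side0.png

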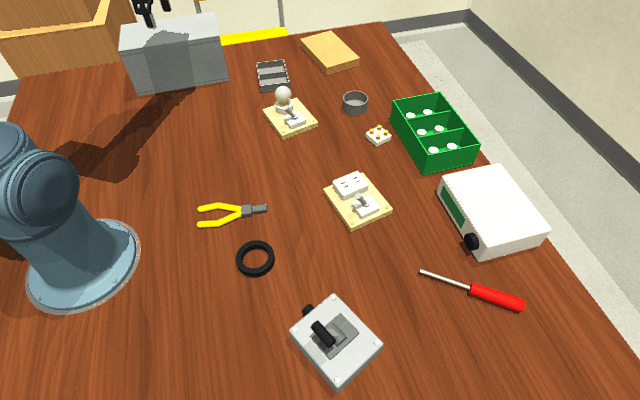

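Scene view: isolator (290,148), socket unit (298,228), lamp unit (408,308). Side view: isolator (336,340), socket (357,200), lamp (290,115). The lamp is left (+y), the socket in the middle and the isolator on the right.

Create h.py:
```python
import cv2,numpy as np
def K(i):
    f=200/np.tan(np.radians(i["fov_y"])/2);return np.array([[f,0,i["cx"]],[0,f,i["cy"]],[0,0,1.]])
def rays(i,px):
    p=cv2.undistortPoints(np.asarray(px,float).reshape(-1,1,2),K(i),i["distortion"]).reshape(-1,2)
    T=i["cam_to_world"];d=np.c_[p[:,0],-p[:,1],-np.ones(len(p))]@T[:3,:3].T
    return T[:3,3],d
def plane(i,px,z):
    o,d=rays(i,px);return o+d*((z-o[2])/d[:,2])[:,None]
def tri(i1,p1,i2,p2):
    o1,d1=rays(i1,p1);o2,d2=rays(i2,p2);d1=d1[0];d2=d2[0]
    t=np.linalg.lstsq(np.c_[d1,-d2],o2-o1,rcond=None)[0]
    a=o1+t[0]*d1;b=o2+t[1]*d2;return (a+b)/2,np.linalg.norm(a-b)
def proj(i,P):
    T=np.linalg.inv(i["cam_to_world"]);c=np.atleast_2d(P)@T[:3,:3].T+T[:3,3];c=c*[1,-1,-1]
    return cv2.projectPoints(c,np.zeros(3),np.zeros(3),K(i),i["distortion"])[0].reshape(-1,2)
def rect(P):
    (c,(w,h),a)=cv2.minAreaRect((P[:,:2]*1000).astype(np.float32))
    a=(a+45)%90-45
    return np.round(c,1),np.round((w,h),1),np.round(np.radians(a),3)
```

Run:
```python
import pickle
from h import *
d=pickle.load(open("d0.pkl","rb"))
reg={"scene":dict(socket=(255,190,345,262),lamp=(355,265,460,355),iso=(250,110,325,175)),"side":dict(socket=(315,165,400,235),lamp=(255,80,325,142),iso=(280,285,390,395))}
for n in d:
    i,im,dep=d[n];hsv=cv2.cvtColor(im,cv2.COLOR_RGB2HSV)
    for u,(x0,y0,x1,y1) in reg[n].items():
        H=hsv[y0:y1,x0:x1]
        if u=="iso": m=cv2.inRange(H,(0,0,110),(179,60,255))
        else: m=cv2.inRange(H,(0,0,130),(179,150,255)) 
        cs=cv2.findContours(m,cv2.RETR_EXTERNAL,cv2.CHAIN_APPROX_NONE)[0]
        c=max(cs,key=cv2.contourArea)
        print(n,u,cv2.contourArea(c),rect(plane(i,c.reshape(-1,2)+[x0,y0],.04 if u=="iso" else .018)))
rows=[]
def crop(n,u,s):
    x0,y0,x1,y1=reg[n][u];c=d[n][1][y0:y1,x0:x1,::-1];return cv2.resize(c,(260,260*c.shape[0]//c.shape[1]),interpolation=cv2.INTER_CUBIC)
for n in d:
    cs=[crop(n,u,0) for u in("iso","lamp","socket")];h=max(c.shape[0] for c in cs)
    rows.append(np.hstack([cv2.copyMakeBorder(c,0,h-c.shape[0],0,0,0) for c in cs]))
cv2.imwrite("pics/crops.png",np.vstack(rows))
print(np.vstack(rows).shape)
```

```text
scene socket 1913.0 (array([604.1, -17.5]), array([135.4, 165.7]), np.float64(0.202))
scene lamp 2919.0 (array([516.7, 326.8]), array([136.1, 140.3]), np.float64(0.245))
scene iso 941.5 (array([ 451.8, -312.9]), array([148. , 134.5]), np.float64(0.443))
side socket 2375.0 (array([602.8,  -7.3]), array([115.8, 151.4]), np.float64(0.214))
side lamp 1559.5 (array([511.9, 355.9]), array([116.6, 221.5]), np.float64(0.232))
side iso 4740.0 (array([ 462.2, -312.5]), array([112., 134.]), np.float64(0.441))
(485, 780, 3)
```

View pics/crops.png

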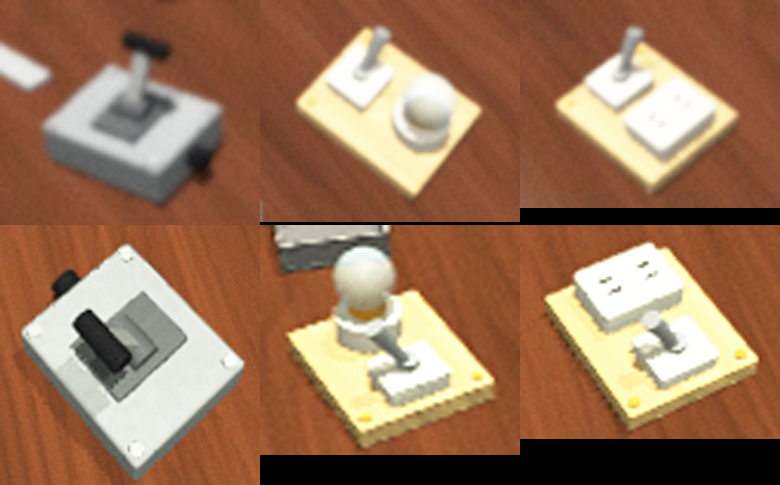

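Crops: black crossbar in scene at about (292,123) and in side at about (323,334). Lamp toggle tip at scene (404,278) and side (286,108). Socket toggle tip at scene (293,201) and side (358,195).

Run:
```python
import pickle
from h import *
np.set_printoptions(precision=4,suppress=True)
d=pickle.load(open("d0.pkl","rb"));S=d["scene"][0];D=d["side"][0]
for n,a,b in [("bar",(292.4,122.7),(323.1,333.6)),("lamp",(404.3,278.3),(286,107.7)),("sock",(293.4,201.4),(358.2,195.1))]: print(n,*tri(S,a,D,b))
def cor(i,o,sc,off,L): return plane(i,[((x-off[0])/sc+o[0],(y-off[1])/sc+o[1]) for x,y in L],.018)
for P in [cor(S,(355,265),2.476,(260,0),[(363,30),(297,98),(415,190),(482,110)]),cor(D,(255,80),3.714,(260,225),[(288,335),(364,435),(494,378),(415,290)])]:
    print(P[:,:2],P.mean(0)); print(rect(P))
def unit(c,yaw,p): 
    R=np.array([[np.cos(yaw),-np.sin(yaw)],[np.sin(yaw),np.cos(yaw)]]);return np.r_[np.array(c)+R@p[:2],p[2]]
s,c=np.sin(.5),np.cos(.5)
print("pred bar",unit((.462,-.312),.441,np.array([-.058*s,0,.05+.058*c])))
print("pred lamptip",unit((.515,.335),.24,np.array([-.05*s,-.035,.034+.05*c])))
print("pred socktip",unit((.603,-.008),.21,np.array([-.05*s,-.035,.034+.05*c])))
```

```text
bar [ 0.4362 -0.3209  0.1032] 0.004341500360004472
lamp [0.5067 0.2892 0.0767] 0.0037566729604428476
sock [ 0.5924 -0.0473  0.0781] 0.0005799264024197457
[[0.4857 0.2542]
 [0.5847 0.2769]
 [0.5538 0.4031]
 [0.4504 0.3801]] [0.5187 0.3286 0.018 ]
(array([517.5, 328.5]), array([105.9, 132.2]), np.float64(0.24))
[[0.4538 0.3741]
 [0.4861 0.2462]
 [0.5916 0.2803]
 [0.5599 0.4011]] [0.5229 0.3254 0.018 ]
(array([523.5, 323.8]), array([110.6, 131.9]), np.float64(0.249))
pred bar [ 0.4369 -0.3239  0.1009]
pred lamptip [0.5    0.2953 0.0779]
pred socktip [ 0.5869 -0.0472  0.0779]
```

Create go.py:
```python
import sys
from bench import r
from h import *
from scipy.spatial.transform import Rotation as R
s=r.read_state();q=R.from_rotvec(s["ee_rot"]);p=np.array(s["tool_pos"])
def go(P,yaw):
    y=np.array([np.cos(yaw),np.sin(yaw),0]);z=np.array([0,0,-1.]);T=R.from_matrix(np.c_[np.cross(y,z),y,z])
    print(np.round((q.inv()*T).as_rotvec(),3),np.round(q.inv().apply(np.array(P)-p),4))
U=dict(iso=((.4625,-.3115),.441),lamp=((.520,.327),.245))
def un(u,x,y,z):
    c,a=U[u];return [c[0]+x*np.cos(a)-y*np.sin(a),c[1]+x*np.sin(a)+y*np.cos(a),z]
if __name__=="__main__":
    a=sys.argv;u=a[1];go(un(u,*map(float,a[2:5])),U[u][1]+np.pi/2)
    c,t=U[u];w=p[:2]-c;print("now in unit",np.round([w@[np.cos(t),np.sin(t)],w@[-np.sin(t),np.cos(t)],p[2]],4))
```

```bash
python3 go.py iso -.07 0 .2; python3 -c "
from go import *
go([.5,.1,.2],2.01)"
```

```text
[-0.002 -0.001 -0.878] [-0.5062 -0.7148  0.0317]
now in unit [0.1566 0.8461 0.2304]
[-0.002 -0.001 -0.876] [-0.4108 -0.2722  0.0309]
```

Request:
step_hand([
  [[0,0,-0.125],[-0.035,-0.023,0.003],0],
  [[0,0,-0.25],[-0.07,-0.046,0.006],0],
  [[0,0,-0.375],[-0.105,-0.069,0.009],0],
  [[0,0,-0.5],[-0.14,-0.092,0.012],0],
  [[0,0,-0.625],[-0.175,-0.115,0.015],0],
], clamp_n=40)

```text
clock: 0.52
tool_pos: [0.3437, 0.3572, 0.2171]
ee_rot: [0.222, -3.133, 0.001]
force: [0.9, -0.5, -0.5]
finger_gap: 0.0252
grasp_force: 0.0
```

```bash
python3 go.py iso -.07 0 .2; python3 -c "
from go import *
go([.5,.1,.2],2.01)"
```

```text
[-0.    -0.001 -0.299] [ 0.0437 -0.6995  0.0175]
now in unit [0.178  0.6555 0.2171]
[-0.    -0.001 -0.298] [-0.1184 -0.2767  0.0172]
```

Request:
step_hand([
  [[0,0,-0.1],[-0.016,-0.038,0.003],0],
  [[0,0,-0.2],[-0.03,-0.076,0.006],0],
  [[0,0,-0.25],[-0.045,-0.114,0.009],0],
  [[0,0,-0.25],[-0.055,-0.152,0.012],0],
  [[0,0,-0.25],[-0.06,-0.19,0.014],0],
])

```text
clock: 0.93
tool_pos: [0.4295, 0.1769, 0.2031]
ee_rot: [-0.602, 3.083, -0.0]
force: [1.0, 0.3, 0.3]
finger_gap: -0.0
grasp_force: 0.0
```

Request:
step_hand([
  [[0,0,0],[0.005,-0.04,0],0],
  [[0,0,0],[0.01,-0.08,0],0],
  [[0,0,0],[0.015,-0.12,0],0],
  [[0,0,0],[0.02,-0.16,0],0],
  [[0,0,0],[0.025,-0.2,0],0],
])

```text
clock: 1.35
tool_pos: [0.4804, -0.0178, 0.2034]
ee_rot: [0.602, -3.083, -0.001]
force: [0.2, -0.8, 0.0]
finger_gap: 0.0003
grasp_force: 0.0
```

```bash
python3 go.py iso -.07 0 .2
```

```text
[ 0.    -0.    -0.056] [ 0.1969 -0.2693  0.0034]
now in unit [0.1416 0.258  0.2034]
```

Request:
step_hand([
  [[0,0,-0.05],[0.024,-0.033,0],0],
  [[0,0,-0.05],[0.048,-0.066,0],0],
  [[0,0,-0.05],[0.072,-0.099,0],0],
  [[0,0,-0.05],[0.096,-0.132,0],0],
  [[0,0,-0.05],[0.12,-0.165,0],0],
])

```text
clock: 1.77
tool_pos: [0.4304, -0.2155, 0.2034]
ee_rot: [0.679, -3.067, -0.001]
force: [0.2, 0.7, -0.6]
finger_gap: -0.0001
grasp_force: 0.0
```

Request:
step_hand([
  [[0,0,0],[0.02,-0.03,0],0],
  [[0,0,0],[0.04,-0.06,0],0],
  [[0,0,0],[0.06,-0.09,0],0],
  [[0,0,0],[0.07,-0.1,0],0],
  [[0,0,0],[0.07,-0.1,0],0],
])

```text
clock: 2.18
tool_pos: [0.4092, -0.3369, 0.203]
ee_rot: [0.672, -3.068, 0.0]
force: [-0.5, -0.3, -0.4]
finger_gap: 0.0003
grasp_force: 0.0
```

```bash
python3 go.py iso -.07 0 .085
```

Run:
```python
from bench import r
import cv2,pickle
d={}
for n in ["side","wrist","scene"]:
    i=r.camera_info(n);im,dep=r.snapshot(n);d[n]=(i,im,dep);cv2.imwrite(f"pics/{n}1.png",im[:,:,::-1])
pickle.dump(d,open("d1.pkl","wb"))
```

```text
[ 0.    -0.001 -0.01 ] [1.08e-02 1.00e-04 1.18e-01]
now in unit [-0.0591 -0.0003  0.203 ]
```

View pics/wrist1.png

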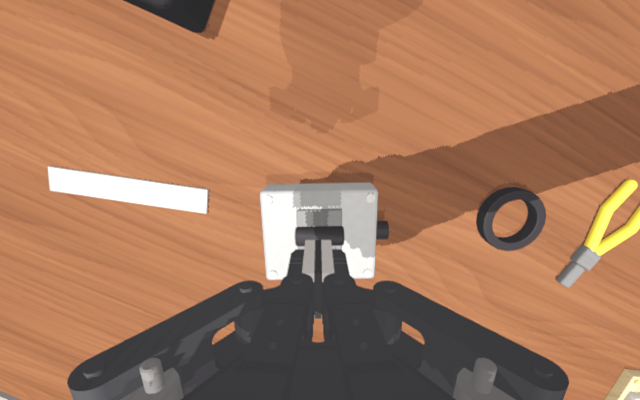

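Wrist view: the crossbar, at (320,236), is centred laterally on the fingers and square to them. A quick position check comes before descending.

Run:
```python
import pickle
from go import *
d=pickle.load(open("d1.pkl","rb"));W=d["wrist"][0];S=d["scene"][0]
c,t=U["iso"]
for px,z in [((320,236),.105),((320,229),.107),((262,190),.04),((377,185),.04)]:
    P=plane(W,[px],z)[0];w=P[:2]-c;print(px,P,np.round([w@[np.cos(t),np.sin(t)],w@[-np.sin(t),np.cos(t)]],4))
print(tri(d["wrist"][0],(320,236),pickle.load(open("d0.pkl","rb"))["side"][0],(323.1,333.6)))
```

```text
(320, 236) [ 0.43633732 -0.32048172  0.105     ] [-0.0275  0.003 ]
(320, 229) [ 0.42956514 -0.3236528   0.107     ] [-0.035   0.0031]
(262, 190) [ 0.4388027  -0.38788355  0.04      ] [-0.054 -0.059]
(377, 185) [ 0.38170457 -0.27762973  0.04      ] [-0.0586  0.0651]
(array([ 0.43886934, -0.31948134,  0.09767097]), np.float64(0.0008442809101062437))
```

Request:
step_hand([
  [[0,0,0],[0.014,0,0.03],0],
  [[0,0,0],[0.014,0,0.06],0],
  [[0,0,0],[0.014,0,0.09],0],
  [[0,0,0],[0.014,0,0.118],0],
  [[0,0,0],[0.014,0,0.118],0],
])

```text
clock: 2.75
tool_pos: [0.3948, -0.3346, 0.0806]
ee_rot: [0.681, -3.062, -0.015]
force: [-0.5, 0.9, 0.4]
finger_gap: 0.0001
grasp_force: 0.0
```

```bash
python3 go.py iso -.01 0 .085
```

```text
[ 0.01  -0.003 -0.003] [-0.0611 -0.0078 -0.0046]
now in unit [-0.0711  0.0081  0.0806]
```

Request:
step_hand([
  [[0,0,0],[-0.012,-0.005,-0.004],0],
  [[0,0,0],[-0.024,-0.005,-0.004],0],
  [[0,0,0],[-0.034,-0.005,-0.004],0],
  [[0,0,0],[-0.042,-0.005,-0.004],0],
  [[0,0,0],[-0.05,-0.005,-0.004],0],
])

```text
clock: 3.17
tool_pos: [0.4465, -0.3231, 0.0915]
ee_rot: [-0.68, 3.066, -0.004]
force: [-0.5, -0.6, 0.7]
finger_gap: 0.0002
grasp_force: 0.5
```

```bash
python3 go.py iso -.01 0 .085
```

```text
[-0.002  0.    -0.004] [-0.0094  0.0037  0.0065]
now in unit [-0.0194 -0.0037  0.0915]
```

Request:
step_hand([
  [[0,0,0],[-0.006,0,0],0],
  [[0,0,0],[-0.012,0,0],0],
  [[0,0,0],[-0.016,0,0],0],
  [[0,0,0],[-0.018,0,0],0],
  [[0,0,0],[-0.018,0,0],0],
])

```text
clock: 3.58
tool_pos: [0.4618, -0.3155, 0.0896]
ee_rot: [-0.68, 3.067, 0.0]
force: [0.0, 0.4, 0.3]
finger_gap: -0.0003
grasp_force: 0.0
```

```bash
python3 go.py iso -.07 0 .2
```

Run:
```python
from bench import r
import cv2
im,dep=r.snapshot("side");cv2.imwrite("pics/side2.png",cv2.resize(im[240:400,240:480,::-1],None,fx=2.5,fy=2.5))
```

```text
[ 0.     0.    -0.005] [ 0.0676  0.003  -0.1104]
now in unit [-0.0023 -0.0033  0.0896]
```

View pics/side2.png

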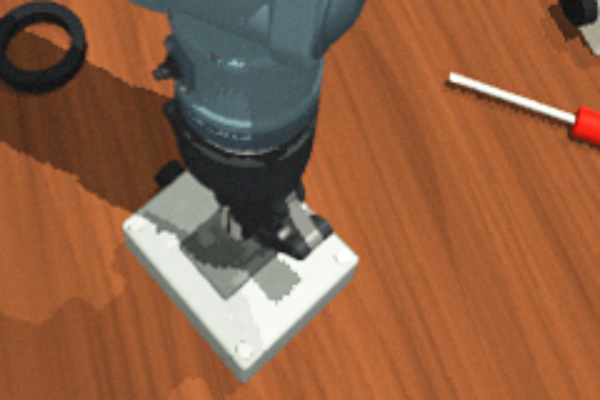

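The side view shows the gripper hiding the lever, and a black bar end near (310,240) on the far side. I'll back off, lift and look again.

Request:
step_hand([
  [[0,0,0],[0.015,0,0],0],
  [[0,0,0],[0.03,0,-0.02],0],
  [[0,0,0],[0.04,0,-0.05],0],
  [[0,0,0],[0.05,0,-0.08],0],
  [[0,0,0],[0.06,0,-0.11],0],
])

```text
clock: 4.05
tool_pos: [0.4048, -0.3413, 0.2004]
ee_rot: [0.677, -3.067, -0.002]
force: [0.9, -0.8, -0.8]
finger_gap: -0.0003
grasp_force: 0.0
```

Request:
step_hand([
  [[0,0,0],[0,0.03,0],0],
  [[0,0,0],[0,0.06,0],0],
  [[0,0,0],[0,0.09,0],0],
  [[0,0,0],[-0.01,0.125,0],0],
  [[0,0,0],[-0.01,0.16,0],0],
])

```text
clock: 4.47
tool_pos: [0.3475, -0.191, 0.1995]
ee_rot: [-0.676, 3.067, -0.0]
force: [0.9, 0.1, 0.4]
finger_gap: 0.0003
grasp_force: 0.0
```

Run:
```python
from bench import r
import cv2,numpy as np
a=[cv2.resize(r.snapshot(n)[0][y:y+h,x:x+w,::-1],(390,int(390*h/w)),interpolation=2) for n,x,y,w,h in [("side",270,270,130,130),("scene",240,95,100,100)]]
cv2.imwrite("pics/iso3.png",np.hstack(a))
```

```bash
python3 go.py lamp -.07 -.035 .2
```

```text
[ 0.005 -0.003  0.193] [-0.3019  0.3705 -0.    ]
now in unit [-0.2954 -0.4564  0.1987]
```

View pics/iso3.png

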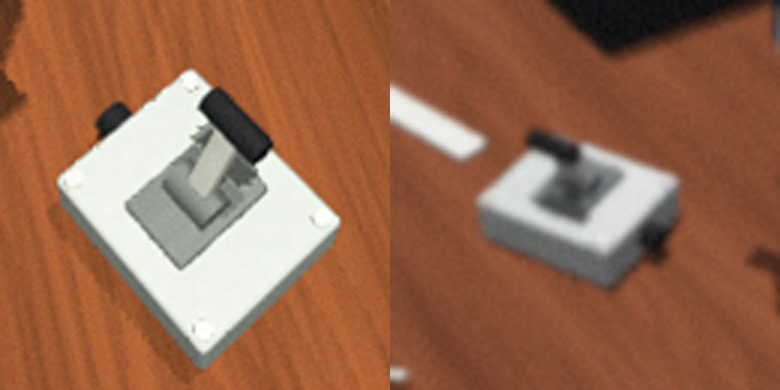

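The isolator lever now leans to the +x side: crossbar at crop (237,125) in side and (555,147) in scene. Next, the lamp.

Request:
step_hand([
  [[0,0,0.04],[-0.024,0.03,0],0],
  [[0,0,0.08],[-0.048,0.06,0],0],
  [[0,0,0.12],[-0.072,0.09,0],0],
  [[0,0,0.16],[-0.096,0.12,0],0],
  [[0,0,0.193],[-0.12,0.15,0],0],
])

```text
clock: 4.98
tool_pos: [0.3942, -0.0047, 0.1998]
ee_rot: [-0.374, 3.118, -0.001]
force: [-0.3, -0.6, -0.1]
finger_gap: -0.0
grasp_force: 0.0
```

```bash
python3 go.py lamp -.07 -.035 .2
```

```text
[-0.001  0.001 -0.006] [-0.1309  0.2571 -0.0003]
now in unit [-0.2025 -0.2913  0.1998]
```

Request:
step_hand([
  [[0,0,0],[-0.018,0.035,0],0],
  [[0,0,0],[-0.036,0.07,0],0],
  [[0,0,0],[-0.054,0.105,0],0],
  [[0,0,0],[-0.072,0.14,0],0],
  [[0,0,0],[-0.09,0.175,0],0],
])

```text
clock: 5.4
tool_pos: [0.44, 0.1873, 0.1997]
ee_rot: [-0.379, 3.118, -0.001]
force: [1.4, -0.2, 0.1]
finger_gap: 0.0002
grasp_force: 0.0
```

Request:
step_hand([
  [[0,0,0],[-0.018,0.035,0],0],
  [[0,0,0],[-0.034,0.07,0],0],
  [[0,0,0],[-0.034,0.075,0],0],
  [[0,0,0],[-0.034,0.075,0],0],
])

```text
clock: 5.73
tool_pos: [0.4548, 0.2682, 0.1992]
ee_rot: [0.384, -3.118, 0.001]
force: [-0.5, -0.5, -0.6]
finger_gap: 0.0003
grasp_force: 0.0
```

```bash
python3 go.py lamp -.065 -.035 .06
```

Run:
```python
from bench import r
import cv2,pickle
d={}
for n in ["wrist"]:
    i=r.camera_info(n);im,dep=r.snapshot(n);d[n]=(i,im,dep);cv2.imwrite(f"pics/{n}4.png",im[:,:,::-1])
pickle.dump(d,open("d4.pkl","wb"))
```

```text
[-0. -0.  0.] [-0.0125  0.0063  0.1392]
now in unit [-0.0775 -0.0412  0.1992]
```

View pics/wrist4.png

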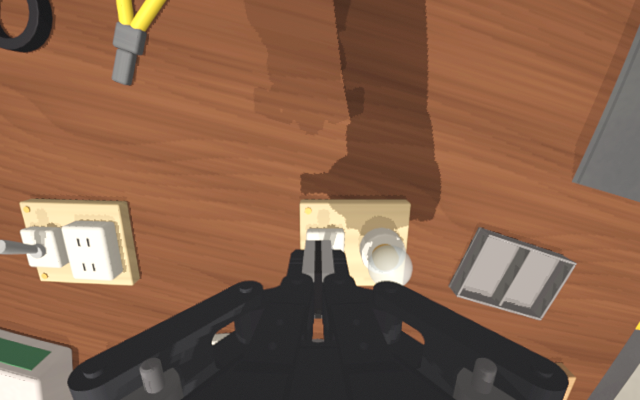

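Wrist view: the lamp board's near edge runs from (300,200) to (409,200). The white switch block is at (325,240) and the bulb at (388,258). The fingers hide the toggle.

Run:
```python
import pickle
from go import *
d=pickle.load(open("d4.pkl","rb"));W=d["wrist"][0]
c,t=U["lamp"]
for px,z in [((300,200),.018),((409,200),.018),((325,232),.034),((307,232),.034),((344,232),.034)]:
    P=plane(W,[px],z)[0];w=P[:2]-c;print(px,np.round([w@[np.cos(t),np.sin(t)],w@[-np.sin(t),np.cos(t)]],4))
```

```text
(300, 200) [-0.0567 -0.0622]
(409, 200) [-0.0568  0.0641]
(325, 232) [-0.0235 -0.0334]
(307, 232) [-0.0235 -0.0539]
(344, 232) [-0.0235 -0.0119]
```

Request:
step_hand([
  [[0,0,0],[-0.006,0.005,0.035],0],
  [[0,0,0],[-0.006,0.005,0.07],0],
  [[0,0,0],[-0.006,0.005,0.105],0],
  [[0,0,0],[-0.006,0.005,0.137],0],
  [[0,0,0],[-0.006,0.005,0.137],0],
])

```text
clock: 6.2
tool_pos: [0.454, 0.2689, 0.0569]
ee_rot: [0.374, -3.108, 0.007]
force: [-0.7, -1.3, 0.1]
finger_gap: -0.0002
grasp_force: 0.0
```

```bash
python3 go.py lamp -.005 -.036 .06
```

```text
[-0.003 -0.012 -0.005] [-0.0731  0.0048 -0.004 ]
now in unit [-0.0782 -0.0404  0.0569]
```

Request:
step_hand([
  [[0,0,0],[-0.012,0.005,-0.003],0],
  [[0,0,0],[-0.024,0.005,-0.003],0],
  [[0,0,0],[-0.036,0.005,-0.003],0],
  [[0,0,0],[-0.046,0.005,-0.003],0],
  [[0,0,0],[-0.056,0.005,-0.003],0],
])

```text
clock: 6.62
tool_pos: [0.5124, 0.2901, 0.0679]
ee_rot: [0.377, -3.118, 0.0]
force: [-0.9, -0.5, 1.4]
finger_gap: 0.0002
grasp_force: 0.6
```

```bash
python3 go.py lamp -.005 -.035 .06
```

```text
[-0.    -0.001 -0.004] [-0.0113 -0.001   0.0079]
now in unit [-0.0163 -0.0339  0.0679]
```

Request:
step_hand([
  [[0,0,0],[-0.004,0,0.004],0],
  [[0,0,0],[-0.008,0,0.004],0],
  [[0,0,0],[-0.011,0,0.004],0],
  [[0,0,0],[-0.013,0,0.004],0],
  [[0,0,0],[-0.013,0,0.004],0],
])

```text
clock: 7.03
tool_pos: [0.5251, 0.2948, 0.0621]
ee_rot: [-0.379, 3.118, 0.0]
force: [0.4, 0.2, -0.4]
finger_gap: -0.0
grasp_force: 0.0
```

```bash
python3 go.py lamp -.005 -.035 .06
```

```text
[ 0.     0.001 -0.003] [ 0.0021 -0.0025  0.0021]
now in unit [-0.0029 -0.0325  0.0621]
```

Request:
step_hand([
  [[0,0,0],[0.015,0,0],0],
  [[0,0,0],[0.03,0,-0.02],0],
  [[0,0,0],[0.045,0,-0.05],0],
  [[0,0,0],[0.06,0,-0.08],0],
  [[0,0,0],[0.075,0,-0.11],0],
])

```text
clock: 7.45
tool_pos: [0.4503, 0.2765, 0.1726]
ee_rot: [0.38, -3.117, 0.001]
force: [0.7, 0.3, -0.2]
finger_gap: -0.0
grasp_force: 0.0
```

Request:
step_hand([
  [[0,0,0],[0,-0.03,0],0],
  [[0,0,0],[0.01,-0.06,0],0],
  [[0,0,0],[0.02,-0.09,0],0],
  [[0,0,0],[0.02,-0.12,0],0],
  [[0,0,0],[0.02,-0.12,0],0],
])

```text
clock: 7.87
tool_pos: [0.4614, 0.1517, 0.172]
ee_rot: [-0.373, 3.119, -0.004]
force: [0.2, -0.7, 0.5]
finger_gap: -0.0002
grasp_force: 0.0
```

Run:
```python
from bench import r
import cv2,numpy as np
s={n:r.snapshot(n)[0] for n in("side","scene")}
a=[cv2.resize(s[n][y:y+h,x:x+h,::-1],(390,390)if n=="z" else (260,260),interpolation=2) for n,x,y,h in [("side",250,75,80),("scene",360,260,90),("scene",240,95,100),("side",270,270,130),("side",315,160,80),("scene",255,185,80)]]
cv2.imwrite("pics/end.png",np.vstack([np.hstack(a[:3]),np.hstack(a[3:])]))
```

```text
(no output)
```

View pics/end.png

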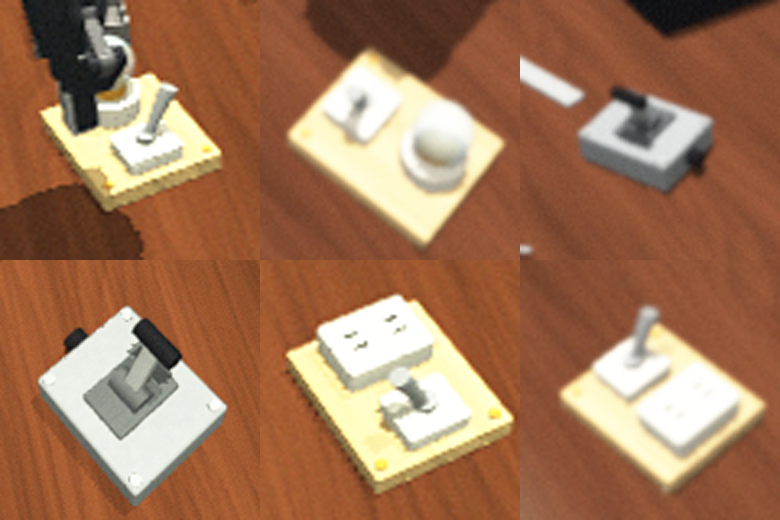

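The lamp toggle now leans to +x (tip at crop (165,92)), the isolator is still over, and the socket toggle is as found. The robot is clear of everything.

```bash
python3 -c "
from bench import r
print(r.close_job())"
```

```text
the job is handed in; nothing more can be done
None
```

I threw the isolator lever over first and then the lamp toggle. The last pictures showed both fully over, the socket toggle as found and the robot clear; I handed the job in at about 8 s, and it returned no verdict.

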